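Click a slim battery pack into the charging dock

ROBOT

A 6-joint arm with a two-finger parallel gripper is mounted at the origin on the work surface. World frame = base frame: x ahead of the robot, y to its left, z up, the work surface at z = 0. Lengths are in m, angles in rad, forces in N, time in s.
With the tool pointing down it reaches from about 0.375 to 0.975 m from the base axis. Payload 3.8 kg.
Tool frame: the origin (TCP) lies between the finger pads; the fingertips stand 22 mm ahead of it and the grasp point (between the pads) lies 3 mm ahead of it; z points along the fingers, y is the direction in which the jaws open and shut (so a half turn about z gives the same grasp; the last joint's range is limited). The gripper opens to 85 mm and grips with 20 to 120 N. Pads are 22 mm wide; open, the fingers measure 114 mm over their backs; the gripper's body (76 mm by 85 mm) begins 54 mm behind the grasp point. The pads swing forward as they close: fully open they stand 13 mm farther back than shut.
Start: joints at [1.148, 0.264, 1.604, -0, 1.274, -0.037], TCP at [0.254, 0.625, 0.253] pointing down, gripper open.
Joint ranges: [-2.63, 2.63], [-0.94, 2.18], [0.31, 2.57], [-1.31, 4.45], [0, 2.66], [-2.55, 2.55]. Speed limits (rad/s): [2.57, 2.57, 3.14, 3.14, 3.14, 3.14].

INTERFACE

Orientations are given as a rotation vector (axis times angle).
In Python, from workcell import * gives the robot as it stands.
- The arm moves only by the tool step_arm, never from a script. Its argument "motion" is a list that holds one entry, the list of rows, each a list of 7 numbers: the finger opening in m, from 0 to 0.0854, then the shift along the world's x, y, z in m, then the turn, a rotation vector about the world's x, y, z in degrees. A call has exactly 8 rows; each row is the pose to reach, as a shift and turn from the pose measured when the call began; what a row does not reach only later rows make up. A row lasts 1/8 s, in which the tool goes at most 62.5 mm and 10.7 degrees, less where a joint would pass 70% of its speed; a pose out of reach is approached as far as the arm can. A call with a gripper value outside its range is refused whole. The fingers move at their own pace and stop on an object; "newtons" is the grip in N (left out, the last holds). Time passes only in rows, so rows that repeat a pose let the fingers close, or fill a call up. It gives the time, the measured TCP pose, the force and the opening at its end, in the units of the state.
- read_state(): the state, without advancing time (a new reading comes with each control period).
- read_camera(name): name is "scene" or "top" or "wrist"; returns (picture, depth): 384x512x3 uint8, blue, green, red; 384x512 float32, m along the optical axis (not along the pixel's ray), 0 where there is no reading.
- get_calibration(name): a dict with "K" (3x3 intrinsics, pixels), "dist_coeffs" ([k1, k2, p1, p2, k3] as OpenCV has them; the pictures are not rectified), "world_from_camera" (4x4, takes a point from camera to world coordinates). Camera axes: x right, y down, z forward; pixel columns grow to the right and rows downward; lengths in m; the calibration is good to about 2 mm. A picture is of the moment at which its call begins: read the wrist's pose just before it. get_calibration takes no time and is no camera call; for the wrist camera it gives the pose at the moment of the call.
- finish_job(): hands the job in, once; it reports no verdict.
Trained networks look in the newest picture that a camera, given by its name, has taken for a name from the list of things; names that differ only in an ending like _2 or _b are one class to them, and where a whole thing is asked for, a point or a joint stands for the part that bears it (a point fixed in the world has none). Each returns a list of dicts, best first, with "score" (0 to 1); they miss things now and then, are a little off and sometimes report something else, mostly with a low value. They report only what shows in the picture. A call takes as long as a camera call.
- spot_in(camera, thing): "xyz" ([x, y, z] in m, in the coordinates of the camera as it stood for that picture, good to about 4 mm: the middle of the surface that is visible of it).
- regions_of(camera, thing): "region" (384x512 bool, what is visible of it).
The state is a dict: "time": time; "q": joint angles; "joint_vel": joint speeds; "joint_torque": joint torques, N m; "tool_pos": TCP position; "tcp_rot": TCP orientation; "wrist_force": force on the tool from outside, world axes, zero at the start; "torque": the same for the moment, N m; "width": opening from 0.0 (shut) to 1.0 (fully open).
Only numpy, scipy, OpenCV 4.12 (cv2) and the standard library are available. Lean on these libraries where they do the work, as an engineer would, in place of code of your own. Each camera call takes 0.05 s, during which the arm holds its last target. There are 200 camera calls.

TASK

Put the slim battery pack on charge: pick it up, feel for the mouth of the dock's sleeve (it may be clamped a little to one side and a little higher or lower) and push the pack gently straight down past the sprung side ball until it clicks and stays held, upright and fully home. Do not force it against the dock, let go of it at the end, and leave the other things on the bench where they are.

Things in the scene. Friction and masses are not known exactly. Their poses are not given: they have to be found in the camera images.
- pack: Slim black battery pack, 0.24 kg, loose, standing upright on its foot: 24 mm thick (x), 44 mm wide (y), 110 mm tall (z up), same either way round. Origin: centre of its underside. The lowest 6 mm taper to 20 x 42 mm. Take it by its 24 mm thickness in the upper 45 mm; its sides there are plain.
- pack_notch (a point): Middle of the pack, 26.5 mm above its underside, axes as the pack's: height of the 6 mm deep notch that runs across both narrow (y) sides, 20 to 33 mm above the underside. The dock's ball drops into it.
- dock: Charging dock fixed to the bench: grey plate 110 (x) x 180 (y) x 12 mm, z up, origin in the centre of its underside. Its upright open-topped aluminium sleeve is centred in x but clamped anywhere from -13 to +13 mm along the plate's y and raised by 0 to 20 mm in its collar. Neither setting is in any measured pose: see or feel them. The sleeve does not shift under load.
- dock_rim (a point): Dock's middle, 68 mm above its origin, axes as the dock's: height of the flat tops of the sleeve's two narrow (y) walls, 5 mm thick, when the sleeve is lowest (add its raise, 0 to 20 mm). Bore 26.4 (x) by 46.4 mm (y): the pack goes in with its x along the dock's x, 1.2 mm play each side. The broad (x) walls have flared lips 8 mm higher, opening to about 33 mm.
- dock_home (a point): Dock's middle, 23 mm above its origin: height of the pack's underside once clicked in, sleeve lowest (add its raise); always 45 mm below the narrow walls' tops. The sprung floor meets the underside 5 mm above that, pushes up with 2 to 10 N and stops hard 3 mm below it: the force then climbs steeply. A pack not clicked in stays or springs higher.
- ball (a joint): The 14 mm steel ball in the sleeve's +y wall, 20 mm below that wall's top: how far it is pressed back, m. 0 = fully out (5 mm into the bore), about 0.0015 to 0.004 with the pack's side on it, back to 0 when it clicks into the notch. Spring 11 N rising 1.5 N per mm, low friction. Pushing the pack in takes 5 to 15 N, dropping at the click. Over 50 N on the dock (ball and walls summed) is forcing it.
- fat_pack: Bystander: a squat black battery pack 78 x 60 x 64 mm that does not fit the dock; origin in the centre of its underside. Leave it.
- can: Bystander: upright blue can, diameter 64 mm, 120 mm tall; origin in the centre of its underside. Leave it.
- wrench: Bystander: wrench lying flat, 170 mm long along its x, about 20 mm high; origin on the bench under its middle. Leave it.

How it is judged:
By the outcome, as a careful person would: the job done as asked, in the order asked, and still so for the second after the job is handed in, with the robot touching nothing.
It also fails if it takes over 72 s, if anything falls off the work surface, if the arm or the gripper's body presses on something with over 40 N, if the wrist force passes 120 N, or if a joint passes its speed limit or range.

## Working session

There is one attempt and no reset: what is moved stays moved. The work goes in short steps, Python scripts to look and compute and a tool call to move; the robot and the scene stay as the last step left them, time stands still between calls to the robot, and variables do not carry over. Pictures are saved under pics/ and viewed, on a budget of 10 in all, crops included, one or two more only if the job needs it, and the job is handed in when it is done.

Besides the shell and the picture viewer there is one more tool, called after "Emit:" as name(argument=value, ...), one argument or row to a line, values as JSON. step_arm: Moves the arm, as the interface text tells. Its arguments: {"type":"object","properties":{"motion":{"type":"array"},"newtons":{"type":"number"}},"required":["motion"]}

```bash
mkdir -p pics; cat > h.py <<'E'
from workcell import *
import numpy as np, cv2
def cloud(cam,depth,mask):
    c=get_calibration(cam);v,u=np.nonzero(mask&(depth>0))
    p=cv2.undistortPoints(np.c_[u,v].astype(np.float64)[:,None],np.array(c["K"]),np.array(c["dist_coeffs"]))[:,0]
    z=depth[v,u];P=np.c_[p*z[:,None],z]
    T=np.array(c["world_from_camera"]);return P@T[:3,:3].T+T[:3,3]
def w(cam,p):
    T=np.array(get_calibration(cam)["world_from_camera"]);return T[:3,:3]@np.array(p)+T[:3,3]
E
python3 - <<'E'
from h import *
s=read_state();print(s)
for cam in("scene","top"):
    im,d=read_camera(cam);cv2.imwrite(f"pics/{cam}0.png",im)
    print(cam,np.round(get_calibration(cam)["world_from_camera"],3).tolist())
    for t in("pack","dock","fat_pack","can","wrench"):
        for r in regions_of(cam,t)[:2]:
            P=cloud(cam,d,r["region"]);v,u=np.nonzero(r["region"])
            print(cam,t,round(r["score"],2),np.round(np.median(P,0),3),np.round(np.percentile(P,[2,98],axis=0),3).tolist(),u.mean().round(),v.mean().round(),len(P))
E
```

```text
{'time': 0.0, 'q': array([ 1.14808911e+00,  2.64798662e-01,  1.60537931e+00, -1.01240759e-05,
        1.27368631e+00, -3.68936105e-02]), 'joint_vel': array([-4.33943749e-04, -4.46628915e-05, -5.92788042e-04, -7.48810409e-04,
       -3.30808896e-04, -1.35980599e-03]), 'joint_torque': array([-1.18463959e-03, -5.15107334e+01, -3.67312217e+01, -1.08050222e-04,
        1.29032318e-02,  1.02212144e-05]), 'tool_pos': array([0.25373279, 0.6247616 , 0.25192843]), 'tcp_rot': array([-0.6021805 , -3.08282002,  0.00347735]), 'wrist_force': array([0.32776144, 0.31996771, 0.63342459]), 'torque': array([-0.00094549,  0.01792177,  0.03344675]), 'width': 1.0009942926116822}
scene [[-0.168, 0.824, -0.541, 1.036], [0.986, 0.135, -0.101, 0.117], [-0.01, -0.55, -0.835, 0.775], [0.0, 0.0, 0.0, 1.0]]
scene pack 0.61 [0.634 0.123 0.084] [[0.613, 0.102, 0.01], [0.637, 0.144, 0.113]] 303.0 226.0 898
scene dock 0.74 [0.512 0.249 0.099] [[0.468, 0.223, 0.012], [0.522, 0.278, 0.123]] 374.0 178.0 1582
scene dock 0.66 [ 0.523 -0.14   0.015] [[0.458, -0.235, 0.008], [0.564, -0.065, 0.09]] 183.0 174.0 3691
scene fat_
[... 210 characters left out ...]
0.739 -0.021  0.008] [[0.721, -0.108, 0.0], [0.762, 0.052, 0.011]] 216.0 283.0 1006
top [[-0.09, -0.975, 0.201, 0.486], [-0.996, 0.089, -0.015, 0.061], [-0.004, -0.201, -0.98, 0.713], [0.0, 0.0, 0.0, 1.0]]
top pack 0.6 [0.614 0.124 0.108] [[0.608, 0.103, 0.009], [0.632, 0.147, 0.111]] 217.0 195.0 585
top dock 0.64 [ 0.503 -0.14   0.012] [[0.451, -0.235, 0.008], [0.559, -0.063, 0.088]] 361.0 245.0 4831
top fat_pack 0.7 [0.487 0.118 0.062] [[0.45, 0.086, 0.04], [0.527, 0.152, 0.065]] 227.0 266.0 1300
top can 0.7 [0.487 0.242 0.118] [[0.459, 0.222, 0.015], [0.515, 0.279, 0.121]] 151.0 273.0 1497
top wrench 0.7 [ 0.736 -0.016  0.006] [[0.72, -0.108, 0.002], [0.758, 0.052, 0.009]] 286.0 142.0 650
```

```bash
python3 - <<'E'
from h import *
a=cv2.imread("pics/scene0.png");b=cv2.imread("pics/top0.png")
cv2.imwrite("pics/both.png",np.hstack([cv2.resize(a[120:320,130:430],(400,267)),cv2.resize(b[90:310,120:450],(400,267))]))
im,d=read_camera("top")
for t in("pack","dock"):
    r=regions_of("top",t)[0]["region"]
    P=cloud("top",d,r)
    if t=="pack":
        Q=P[P[:,2]>.1];print("pack top",cv2.minAreaRect((Q[:,:2]*1000).astype(np.float32)),np.median(Q[:,2]),Q.mean(0))
    else:
        Q=P[(P[:,2]<.02)&(P[:,2]>.009)];print("plate",cv2.minAreaRect((Q[:,:2]*1000).astype(np.float32)))
        Q=P[(P[:,2]>.055)];print("sleeve",cv2.minAreaRect((Q[:,:2]*1000).astype(np.float32)),np.percentile(Q[:,2],[5,25,50,75,90,99]))
E
```

```text
pack top ((621.2891845703125, 124.50978088378906), (44.194725036621094, 24.591106414794922), 86.69932556152344) 0.10888444569780281 [0.62055525 0.12392    0.10856235]
plate ((504.76824951171875, -149.84750366210938), (179.54498291015625, 109.54363250732422), 85.43925476074219)
sleeve ((505.1479797363281, -134.025390625), (81.96086883544922, 42.85836410522461), 84.66718292236328) [0.06080073 0.06881422 0.08025279 0.08503512 0.0882948  0.0904876 ]
```

View pics/both.png

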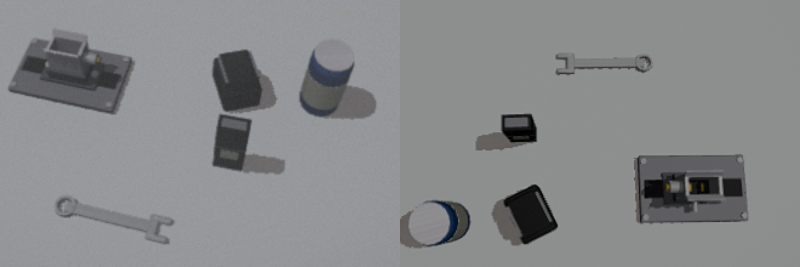

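The left view shows the dock at the upper left, with the ball housing on its +y side. The pack stands alone between the fat pack and the wrench. I'll look at the dock with the wrist camera first.

Emit:
step_arm(
  motion=[
    [[0.085, 0.018, -0.055, 0.01, 0, 0, -5], [0.085, 0.036, -0.11, 0.02, 0, 0, -10], [0.085, 0.054, -0.165, 0.03, 0, 0, -15], [0.085, 0.072, -0.22, 0.04, 0, 0, -20], [0.085, 0.09, -0.275, 0.05, 0, 0, -25], [0.085, 0.108, -0.33, 0.05, 0, 0, -30], [0.085, 0.126, -0.385, 0.05, 0, 0, -35], [0.085, 0.144, -0.44, 0.05, 0, 0, -40]],
  ],
)

```text
time: 1.75
tool_pos: [0.3983, 0.1837, 0.3038]
tcp_rot: [1.623, 2.688, 0.002]
wrist_force: [1.6, 0.6, -0.6]
width: 0.994
```

```bash
python3 - <<'E'
from h import *
from scipy.spatial.transform import Rotation as R
s=read_state();r=R.from_rotvec(s["tcp_rot"]).as_matrix();print(s["time"],s["tool_pos"],r.round(3).tolist(),s["q"])
T=np.array(get_calibration("wrist")["world_from_camera"])
print((r.T@(T[:3,3]-s["tool_pos"])).round(3),(r.T@T[:3,:3]).round(2).tolist(),get_calibration("wrist")["K"])
E
```

```text
1.75 [0.3983246  0.18369354 0.30382657] [[-0.466, 0.885, 0.002], [0.885, 0.466, 0.001], [-0.0, 0.002, -1.0]] [ 3.75376017e-01 -2.27979882e-01  2.01171608e+00 -9.98847922e-05
  1.35620863e+00 -1.09019470e-01]
[ 0.074  0.    -0.12 ] [[-0.0, -0.96, -0.29], [1.0, -0.0, -0.0], [-0.0, -0.29, 0.96]] [[306.62237401   0.         254.44530033]
 [  0.         306.62237401 190.17769272]
 [  0.           0.           1.        ]]
```

Emit:
step_arm(
  motion=[
    [[0.085, 0.017, -0.06, -0.01, 0, 0, -5], [0.085, 0.034, -0.12, -0.02, 0, 0, -10], [0.085, 0.051, -0.18, -0.03, 0, 0, -15], [0.085, 0.068, -0.24, -0.04, 0, 0, -20], [0.085, 0.085, -0.3, -0.05, 0, 0, -26], [0.085, 0.1, -0.345, -0.054, 0, 0, -30], [0.085, 0.107, -0.374, -0.054, 0, 0, -32.4], [0.085, 0.107, -0.374, -0.054, 0, 0, -32.4]],
  ],
)

```text
time: 2.75
tool_pos: [0.5055, -0.1923, 0.2497]
tcp_rot: [2.312, 2.125, 0.001]
wrist_force: [-0.0, -0.1, 0.4]
width: 0.995
```

```bash
python3 - <<'E'
from h import *
s=read_state();print(s["time"],s["tool_pos"],s["tcp_rot"])
im,d=read_camera("wrist");cv2.imwrite("pics/w1.png",im)
rs=regions_of("wrist","dock");print([(x["score"],x["region"].sum()) for x in rs])
P=cloud("wrist",d,d>0);np.save("dockcloud.npy",P)
P=P[(abs(P[:,0]-.505)<.09)&(abs(P[:,1]+.15)<.12)]
Q=P[(P[:,2]<.02)&(P[:,2]>.008)];rc=cv2.minAreaRect((Q[:,:2]*1000).astype(np.float32));print("plate",rc,np.median(Q[:,2]))
h,e=np.histogram(P[P[:,2]>.05][:,2],np.arange(.05,.11,.002));print(list(zip(e.round(3),h)))
E
```

```text
2.75 [ 0.50550712 -0.19226475  0.24968879] [2.31183739e+00 2.12515455e+00 1.15029366e-03]
[(0.91, np.int64(15033)), (0.69, np.int64(1357))]
plate ((505.2027587890625, -148.18643188476562), (180.0325164794922, 110.55156707763672), 85.58216857910156) 0.011186849429467793
[(np.float64(0.05), np.int64(6)), (np.float64(0.052), np.int64(29)), (np.float64(0.054), np.int64(18)), (np.float64(0.056), np.int64(9)), (np.float64(0.058), np.int64(28)), (np.float64(0.06), np.int64(37)), (np.float64(0.062), np.int64(76)), (np.float64(0.064), np.int64(143)), (np.float64(0.066), np.int64(138)), (np.float64(0.068), np.int64(200)), (np.float64(0.07), np.int64(79)), (np.float64(0.072), np.int64(17)), (np.float64(0.074), np.int64(5)), (np.float64(0.076), np.int64(31)), (np.float64(0.078), np.int64(126)), (np.float64(0.08), np.int64(398)), (np.float64(0.082), np.int64(211)), (np.float64(0.084), np.int64(202)), (np.float64(0.086), np.int64(241)), (np.float64(0.088), np.int64(368)), (np.float64(0.09), np.int64(27)), (np.float64(0.092), np.int64(0)), (np.float64(0.094), np.int64(0)), (np.float64(0.096), np.int64(0)), (np.float64(0.098), np.int64(0)), (np.float64(0.1), np.int64(0)), (np.float64(0.102), np.int64(0)), (np.float64(0.104), np.int64(0)), (np.float64(0.106), np.int64(0))]
```

View pics/w1.png

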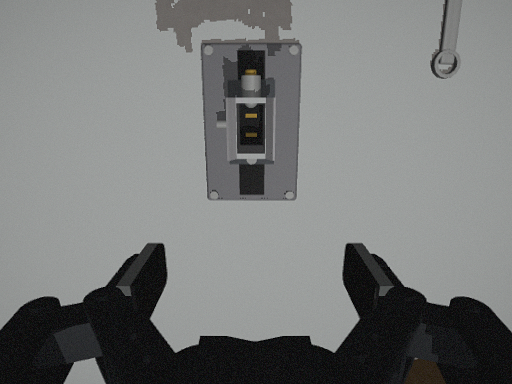

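The wrist view shows the dock at about (250,120), with the bore at about (251,130) and the ball housing above it (+y). Next I'll measure the bore from the depth.

```bash
python3 - <<'E'
import numpy as np
P=np.load("dockcloud.npy");c=np.array([.5052,-.1482]);a=np.radians(-4.4)
R=np.array([[np.cos(a),-np.sin(a)],[np.sin(a),np.cos(a)]])
L=(P[:,:2]-c)@R;z=P[:,2]
q=(abs(L[:,0])<.011)&(z>.074)
x=np.sort(L[q,1])*1000;h,e=np.histogram(x,np.arange(-30,60,1));print([(int(b),int(n)) for b,n in zip(e,h) if n])
print("wall z",[np.percentile(z[q&(L[:,1]<.012)],[10,50,90]),np.percentile(z[q&(L[:,1]>.012)],[10,50,90])])
q=(z>.078)&(abs(L[:,1]-.012)<.018)
h,e=np.histogram(L[q,0]*1000,np.arange(-30,30,1));print([(int(b),int(n)) for b,n in zip(e,h) if n])
for s in(1,-1):
    for lo in(.084,.080):
        k=q&(z>lo)&(L[:,0]*s>0);print(s,lo,np.percentile(L[k,0]*1000,[2,50,98]),np.median(z[k]))
E
```

```text
[(-30, 130), (-24, 43), (-23, 166), (-22, 78), (-21, 23), (-20, 32), (-19, 14), (28, 24), (29, 24), (30, 24), (31, 39), (32, 8)]
wall z [array([0.3014353 , 0.30932539, 0.31505047]), array([0.07927975, 0.08028995, 0.08126713])]
[(-23, 7), (-22, 44), (-21, 41), (-20, 50), (-19, 52), (-18, 47), (-17, 48), (-16, 49), (-15, 49), (-14, 39), (-13, 4), (-12, 2), (-11, 2), (-10, 2), (-9, 2), (-8, 2), (-7, 2), (-6, 2), (-5, 2), (-4, 2), (-3, 4), (-2, 2), (-1, 2), (0, 2), (1, 2), (2, 2), (3, 2), (4, 2), (5, 2), (6, 2), (7, 4), (8, 2), (9, 2), (10, 2), (11, 2), (12, 2), (13, 38), (14, 39), (15, 44), (16, 65), (17, 50), (18, 40), (19, 41), (20, 41), (21, 45), (22, 17)]
1 0.084 [16.06241532 19.37600787 22.12689985] 0.08790317593268476
1 0.08 [ 5.7812568  17.70553492 22.08755138] 0.08577628739668933
-1 0.084 [-22.02345446 -19.0817415  -16.1769528 ] 0.08778310419493443
-1 0.08 [-21.95583511 -17.61354797  -4.35438199] 0.08557702866733119
```

Emit:
step_arm(
  motion=[
    [[0.085, 0.023, 0.054, 0, 0, 0, 0], [0.085, 0.046, 0.108, 0, 0, 0, 0], [0.085, 0.069, 0.162, 0, 0, 0, 0], [0.085, 0.092, 0.214, 0, 0, 0, 0], [0.085, 0.106, 0.25, 0, 0, 0, 1], [0.085, 0.115, 0.267, 0, 0, 0, 1], [0.085, 0.115, 0.267, 0, 0, 0, 1], [0.085, 0.115, 0.267, 0, 0, 0, 1]],
  ],
)

```text
time: 3.85
tool_pos: [0.6195, 0.076, 0.2497]
tcp_rot: [2.291, 2.148, 0.0]
wrist_force: [-0.3, -0.1, -0.1]
width: 0.993
```

```bash
python3 - <<'E'
from h import *
from scipy.spatial.transform import Rotation as R
s=read_state();r=R.from_rotvec(s["tcp_rot"]).as_matrix();print(s["time"],s["tool_pos"],np.degrees(np.arctan2(r[1,1],r[0,1])))
im,d=read_camera("wrist");cv2.imwrite("pics/w2.png",im)
P=cloud("wrist",d,d>0)
P=P[(abs(P[:,0]-.62)<.03)&(abs(P[:,1]-.124)<.04)]
Q=P[(P[:,2]<.12)&(P[:,2]>.102)];rc=cv2.minAreaRect((Q[:,:2]*1000).astype(np.float32));print(rc,np.median(Q[:,2]),Q.mean(0))
E
```

```text
3.85 [0.61946608 0.07602255 0.2497024 ] -3.6856711914441718
((622.3892822265625, 123.37687683105469), (44.11301040649414, 24.007652282714844), 86.95935821533203) 0.1092559668359982 [0.62259528 0.12414344 0.10926121]
```

View pics/w2.png

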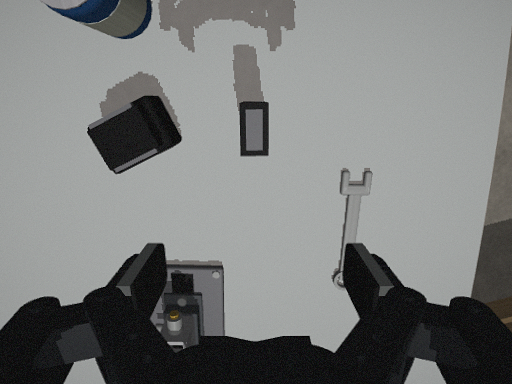

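The pack is at about (254,128) and clear all round. I'll approach and grasp it with the TCP at z = 0.088.

Emit:
step_arm(
  motion=[
    [[0.06, 0.003, 0.03, 0, 0, 0, 0.6], [0.06, 0.003, 0.0477, 0, 0, 0, 0.6], [0.06, 0.003, 0.0477, -0.03, 0, 0, 0.6], [0.06, 0.003, 0.0477, -0.07, 0, 0, 0.6], [0.06, 0.003, 0.0477, -0.11, 0, 0, 0.6], [0.06, 0.003, 0.0477, -0.145, 0, 0, 0.6], [0.06, 0.003, 0.0477, -0.162, 0, 0, 0.6], [0.06, 0.003, 0.0477, -0.162, 0, 0, 0.6]],
  ],
)

```text
time: 4.9
tool_pos: [0.6215, 0.1229, 0.0865]
tcp_rot: [-2.281, -2.159, 0.003]
wrist_force: [-0.1, 0.7, 0.1]
width: 0.702
```

Emit:
step_arm(
  motion=[
    [[0.05, 0, 0, 0, 0, 0, 0], [0.04, 0, 0, 0, 0, 0, 0], [0.03, 0, 0, 0, 0, 0, 0], [0.02, 0, 0, 0, 0, 0, 0], [0.01, 0, 0, 0, 0, 0, 0], [0.01, 0, 0, 0, 0, 0, 0], [0.01, 0, 0, 0, 0, 0, 0], [0.01, 0, 0, 0, 0, 0, 0]],
  ],
  newtons=50,
)

```text
time: 5.9
tool_pos: [0.6223, 0.123, 0.0877]
tcp_rot: [2.282, 2.159, -0.001]
wrist_force: [-1.0, -0.1, 6.8]
width: 0.28
```

Emit:
step_arm(
  motion=[
    [[0.01, 0, 0, 0.03, 0, 0, 0], [0.01, 0, 0, 0.07, 0, 0, 0], [0.01, 0, 0, 0.11, 0, 0, 0], [0.01, -0.015, -0.035, 0.12, 0, 0, 0], [0.01, -0.033, -0.075, 0.12, 0, 0, 0], [0.01, -0.05, -0.115, 0.12, 0, 0, -0.5], [0.01, -0.065, -0.15, 0.12, 0, 0, -1], [0.01, -0.08, -0.18, 0.12, 0, 0, -1.3]],
  ],
)

```text
time: 6.9
tool_pos: [0.5408, -0.0581, 0.2065]
tcp_rot: [-2.306, -2.132, 0.003]
wrist_force: [0.6, -0.6, -2.2]
width: 0.277
```

Emit:
step_arm(
  motion=[
    [[0.01, -0.015, -0.03, 0, 0, 0, 0], [0.01, -0.025, -0.06, 0, 0, 0, 0], [0.01, -0.034, -0.08, 0, 0, 0, 0], [0.01, -0.036, -0.085, 0, 0, 0, 0], [0.01, -0.036, -0.085, 0, 0, 0, 0], [0.01, -0.036, -0.085, 0, 0, 0, 0], [0.01, -0.036, -0.085, 0, 0, 0, 0], [0.01, -0.036, -0.085, 0, 0, 0, 0]],
  ],
)

```text
time: 7.9
tool_pos: [0.505, -0.1426, 0.2066]
tcp_rot: [-2.305, -2.133, 0.003]
wrist_force: [-0.1, 0.1, -1.4]
width: 0.277
```

```bash
python3 - <<'E'
from h import *
from scipy.spatial.transform import Rotation as R
s=read_state();r=R.from_rotvec(s["tcp_rot"]).as_matrix();print(s["time"],s["tool_pos"],np.degrees(np.arctan2(r[1,1],r[0,1])),r[:,2],s["wrist_force"],s["torque"])
im,d=read_camera("wrist");a,d2=read_camera("scene")
cv2.imwrite("pics/c3.png",np.hstack([cv2.resize(im[100:384,80:430],(400,325)),cv2.resize(a[90:252,110:310],(400,325),interpolation=2)]))
P=cloud("top",read_camera("top")[1],np.ones((384,512),bool))
P=P[(abs(P[:,0]-.505)<.06)&(abs(P[:,1]+.143)<.06)]
W=cloud("wrist",d,d>0);np.save("w3.npy",W)
E
```

```text
7.9 [ 0.50503974 -0.14263087  0.20656268] -4.435741159564193 [-2.18814177e-03 -2.87585307e-04 -9.99997565e-01] [-0.05618605  0.14486984 -1.39965245] [ 0.03105087 -0.02630402 -0.00656249]
```

View pics/c3.png

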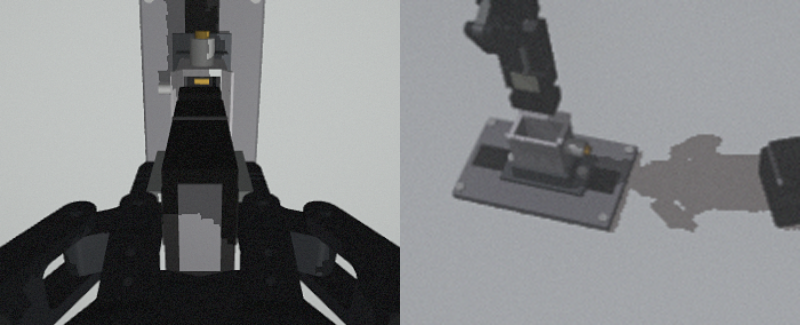

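The wrist view (left) shows the upright pack between the pads above the bore. The scene view (right) shows it over the sleeve. I'll check the in-hand y offset and tilt from the pack's +y face.

```bash
python3 - <<'E'
import numpy as np
P=np.load("w3.npy");c=np.array([.5052,-.1482]);a=np.radians(-4.4)
R=np.array([[np.cos(a),-np.sin(a)],[np.sin(a),np.cos(a)]])
L=(P[:,:2]-c)@R*1000;z=P[:,2]
for lo in np.arange(.11,.23,.008):
    q=(abs(L[:,0])<9)&(z>lo)&(z<lo+.008)&(L[:,1]>15)&(L[:,1]<50)
    if q.sum()>5: print(lo.round(3),q.sum(),np.percentile(L[q,1],[10,50,90]).round(1))
q=(abs(L[:,1]-30)<2)&(z>.074)&(z<.086)&(abs(L[:,0])<13);print("+y wall",q.sum(),np.median(z[q]))
q=(abs(L[:,0])<11)&(z>.074)&(z<.086)&(L[:,1]>20)&(L[:,1]<40);print(np.percentile(L[q,1],[2,10,50,90,98]))
print((np.array([.50504,-.14263])-c)@R*1000)
for lo in np.arange(.13,.2,.01):
    q=(abs(L[:,1]-27)<3)&(z>lo)&(z<lo+.01)&(abs(L[:,0])<25)
    if q.sum()>5:print(lo,np.percentile(L[q,0],[2,98]))
E
```

```text
0.118 30 [27.7 28.  28.2]
0.126 87 [27.7 27.9 28.1]
0.134 212 [24.3 26.3 28. ]
0.15 96 [27.7 28.  28.2]
0.158 134 [27.8 27.9 28.2]
0.166 160 [27.7 27.9 28.2]
0.174 173 [27.8 28.1 28.4]
0.182 224 [27.7 28.  28.3]
0.19 245 [27.7 28.  28.3]
0.198 284 [27.6 28.  28.3]
0.206 339 [27.6 28.  28.3]
0.214 421 [27.6 28.  28.3]
0.222 1941 [16.8 23.1 28. ]
+y wall 111 0.07948474877619924
[25.00384266 25.37212723 27.87735047 29.91076393 30.02092138]
[-0.58685343  5.54130879]
0.13 [-12.32733326  11.20532444]
0.15000000000000002 [-12.02551629  10.95467105]
0.16000000000000003 [-12.04556529  10.91361315]
0.17000000000000004 [-12.10932317  11.0121679 ]
0.18000000000000005 [-12.09302846  11.28482385]
0.19000000000000006 [-12.01693758  11.06750725]
0.20000000000000007 [-11.90894367  11.13119726]
```

```bash
python3 - <<'E'
import numpy as np
c=np.array([.5052,-.1482]);a=np.radians(-4.4)
R=np.array([[np.cos(a),-np.sin(a)],[np.sin(a),np.cos(a)]])
for f in("dockcloud.npy","w3.npy"):
    P=np.load(f);L=(P[:,:2]-c)@R*1000;z=P[:,2]*1000
    print(f)
    for b in np.arange(-26,46,1):
        q=(abs(L[:,0])<11)&(L[:,1]>=b)&(L[:,1]<b+1)&(z<100)&(z>5)
        if q.sum():print((int(b),int(q.sum()),z[q].min().round(),np.median(z[q]).round(1),z[q].max().round(1)),end=" ")
    q=(z>8)&(z<16)&(abs(L[:,0])<70)&(L[:,1]>0)&(L[:,1]<120)&(abs(L[:,0])<40);print("plate +y end",np.percentile(L[q,1],[98,99.5,100]),z[q].mean())
    q=(z>8)&(z<16)&(abs(L[:,0])<70)&(L[:,1]>50)&(L[:,1]<85);print("plate x",np.percentile(L[q,0],[1,99]))
E
```

```text
dockcloud.npy
(-24, 22, np.float64(79.0), np.float64(80.5), np.float64(81.5)) (-23, 24, np.float64(79.0), np.float64(80.3), np.float64(81.7)) (-22, 23, np.float64(79.0), np.float64(80.4), np.float64(81.9)) (-21, 23, np.float64(79.0), np.float64(80.2), np.float64(81.9)) (-20, 68, np.float64(25.0), np.float64(71.2), np.float64(81.0)) (-19, 147, np.float64(25.0), np.float64(53.5), np.float64(79.1)) (-16, 21, np.float64(39.0), np.float64(40.8), np.float64(41.8)) (-15, 21, np.float64(40.0), np.float64(40.5), np.float64(41.6)) (-14, 21, np.float64(39.0), np.float64(40.5), np.float64(41.4)) (-13, 21, np.float64(39.0), np.float64(40.1), np.float64(42.0)) (-12, 21, np.float64(39.0), np.float64(40.6), np.float64(42.2)) (-11, 21, np.float64(39.0), np.float64(40.3), np.float64(42.4)) (-10, 21, np.float64(39.0), np.float64(40.6), np.float64(42.2)) (-9, 21, np.float64(39.0), np.float64(40.4), np.float64(41.1)) (-8, 16, np.float64(40.0), np.float64(40.5), np.float64(41.4)) (-7, 16, np.float64(40.0), np.float64(40.6), np.float64(42.2)) (-6, 21, np.float64(38.0), np.float64(40.7), np.float64(43.0)) (
[... 4730 characters left out ...]
at64(68.3), np.float64(70.5)) (37, 25, np.float64(15.0), np.float64(67.9), np.float64(70.6)) (38, 29, np.float64(15.0), np.float64(68.1), np.float64(69.8)) (39, 29, np.float64(17.0), np.float64(68.8), np.float64(70.3)) (40, 23, np.float64(63.0), np.float64(69.1), np.float64(70.1)) (41, 26, np.float64(17.0), np.float64(68.5), np.float64(71.1)) (42, 25, np.float64(16.0), np.float64(67.4), np.float64(70.2)) (43, 27, np.float64(16.0), np.float64(68.6), np.float64(70.7)) (44, 29, np.float64(16.0), np.float64(68.6), np.float64(70.8)) (45, 35, np.float64(15.0), np.float64(68.0), np.float64(70.4)) plate +y end [86.38576324 87.33083906 87.43897115] 11.354323335496218
plate x [-52.6180228  54.793374 ]
```

The plate appears about 2.5 mm further along −y than in the earlier view. The arm was still settling when that picture was taken. I'll re-measure everything in one frame now that the arm is still.

```bash
cat > m.py <<'E'
from h import *
s=read_state();print(s["time"],s["tool_pos"],s["wrist_force"])
im,d=read_camera("wrist");P=cloud("wrist",d,d>0)
c=np.array([.5052,-.1482]);a=np.radians(-4.4)
R=np.array([[np.cos(a),-np.sin(a)],[np.sin(a),np.cos(a)]])
L=(P[:,:2]-c)@R*1000;z=P[:,2]*1000
pc=lambda q,i:np.percentile(L[q,i],[3,50,97]).round(1)
# plate edges -> yaw and x centre
ys=np.arange(35,85,5);l=[];r=[]
for y in ys:
    q=(z>7)&(z<15)&(abs(L[:,1]-y)<2.5)&(abs(L[:,0])<62);l.append(L[q,0].min());r.append(L[q,0].max())
for e in(l,r):
    k=np.polyfit(ys,e,1);print("edge: yaw rel",np.degrees(-np.arctan(k[0])).round(2),"x@0",k[1].round(1),"x@60",np.polyval(k,60).round(1))
for sg in(1,-1):
    q=(z>85)&(z<92)&(L[:,0]*sg>10)&(L[:,0]*sg<30)&(L[:,1]>5)&(L[:,1]<35);print("lip",sg,q.sum(),pc(q,0),pc(q,1))
q=(z>79)&(z<83)&(abs(L[:,0])<11)&(L[:,1]>15)&(L[:,1]<40);print("wall y",pc(q,1))
q=(z>150)&(z<225)&(abs(L[:,0])<9)&(L[:,1]>18)&(L[:,1]<40);q&=z<200;print("pack face y",pc(q,1))
q=(z>108)&(z<170)&(abs(L[:,0])<20)&(L[:,1]>25-8)&(L[:,1]<40);print("pack x",pc(q,0))
E
python3 m.py
```

```text
8.05 [ 0.50490424 -0.14290448  0.20655706] [-0.00484313  0.73138827 -2.27303723]
edge: yaw rel -0.38 x@0 -54.0 x@60 -53.6
edge: yaw rel -0.92 x@0 54.9 x@60 55.9
lip 1 203 [17.7 20.4 22.8] [ 5.7 17.8 29.5]
lip -1 195 [-21.1 -18.7 -16.3] [ 6.4 19.  29.8]
wall y [25.1 27.7 30.1]
pack face y [27.5 27.9 28.4]
pack x [-11.8  -0.3  10.7]
```

Emit:
step_arm(
  motion=[
    [[0.01, 0.001, -0.002, 0, 0, 0, -0.2], [0.01, 0.001, -0.0041, 0, 0, 0, -0.4], [0.01, 0.001, -0.0041, -0.005, 0, 0, -0.4], [0.01, 0.001, -0.0041, -0.012, 0, 0, -0.4], [0.01, 0.001, -0.0041, -0.019, 0, 0, -0.4], [0.01, 0.001, -0.0041, -0.024, 0, 0, -0.4], [0.01, 0.001, -0.0041, -0.026, 0, 0, -0.4], [0.01, 0.001, -0.0041, -0.026, 0, 0, -0.4]],
  ],
)

```text
time: 9.1
tool_pos: [0.5058, -0.147, 0.1804]
tcp_rot: [-2.313, -2.124, 0.003]
wrist_force: [-0.9, 0.1, -2.4]
width: 0.271
```

```bash
sed -i 's/(z>150)&(z<225)/(z>110)\&(z<170)/; s/(z>108)&(z<170)/(z>95)\&(z<140)/' m.py; python3 m.py
```

```text
9.1 [ 0.50584127 -0.14703291  0.18038897] [-0.91148909  0.06499434 -2.41071178]
edge: yaw rel -1.06 x@0 -54.6 x@60 -53.5
edge: yaw rel -0.71 x@0 55.4 x@60 56.1
lip 1 260 [17.9 20.5 22.9] [ 5.9 18.1 29.7]
lip -1 262 [-20.8 -18.3 -15.8] [ 6.  18.1 29.7]
wall y [25.3 27.8 30.1]
pack face y [20.7 23.9 24.3]
pack x [-10.3   1.   12.3]
```

Clearances are centred: a 1.2 mm gap in y, and x is aligned. I'll descend slowly, watching the force.

Emit:
step_arm(
  motion=[
    [[0.01, 0, 0, -0.002, 0, 0, -0.3], [0.01, 0, 0, -0.004, 0, 0, -0.3], [0.01, 0, 0, -0.006, 0, 0, -0.3], [0.01, 0, 0, -0.008, 0, 0, -0.3], [0.01, 0, 0, -0.01, 0, 0, -0.3], [0.01, 0, 0, -0.011, 0, 0, -0.3], [0.01, 0, 0, -0.012, 0, 0, -0.3], [0.01, 0, 0, -0.012, 0, 0, -0.3]],
  ],
)

```text
time: 10.15
tool_pos: [0.5059, -0.1471, 0.1686]
tcp_rot: [-2.318, -2.118, 0.003]
wrist_force: [0.0, -0.2, -2.5]
width: 0.276
```

Emit:
step_arm(
  motion=[
    [[0.01, 0, 0, -0.001, 0, 0, 0], [0.01, 0, 0, -0.002, 0, 0, 0], [0.01, 0, 0, -0.003, 0, 0, 0], [0.01, 0, 0, -0.004, 0, 0, 0], [0.01, 0, 0, -0.004, 0, 0, 0], [0.01, 0, 0, -0.005, 0, 0, 0], [0.01, 0, 0, -0.005, 0, 0, 0], [0.01, 0, 0, -0.005, 0, 0, 0]],
  ],
)

```text
time: 11.15
tool_pos: [0.506, -0.1471, 0.1636]
tcp_rot: [-2.318, -2.118, 0.003]
wrist_force: [-0.4, -0.1, -1.8]
width: 0.275
```

Emit:
step_arm(
  motion=[
    [[0.01, 0, 0, -0.001, 0, 0, 0], [0.01, 0, 0, -0.002, 0, 0, 0], [0.01, 0, 0, -0.003, 0, 0, 0], [0.01, 0, 0, -0.004, 0, 0, 0], [0.01, 0, 0, -0.005, 0, 0, 0], [0.01, 0, 0, -0.006, 0, 0, 0], [0.01, 0, 0, -0.007, 0, 0, 0], [0.01, 0, 0, -0.008, 0, 0, 0]],
  ],
)

```text
time: 12.15
tool_pos: [0.506, -0.1471, 0.1555]
tcp_rot: [-2.318, -2.118, 0.003]
wrist_force: [-0.8, 1.3, -1.2]
width: 0.275
```

Emit:
step_arm(
  motion=[
    [[0.01, 0, 0, -0.001, 0, 0, 0], [0.01, 0, 0, -0.002, 0, 0, 0], [0.01, 0, 0, -0.003, 0, 0, 0], [0.01, 0, 0, -0.004, 0, 0, 0], [0.01, 0, 0, -0.005, 0, 0, 0], [0.01, 0, 0, -0.005, 0, 0, 0], [0.01, 0, 0, -0.005, 0, 0, 0], [0.01, 0, 0, -0.005, 0, 0, 0]],
  ],
)

```text
time: 13.15
tool_pos: [0.5066, -0.1478, 0.1514]
tcp_rot: [2.318, 2.119, -0.003]
wrist_force: [-0.9, -3.6, 6.5]
width: 0.271
```

Emit:
step_arm(
  motion=[
    [[0.01, 0, 0, -0.0015, 0, 0, 0], [0.01, 0, 0, -0.002, 0, 0, 0], [0.01, 0, 0, -0.0025, 0, 0, 0], [0.01, 0, 0, -0.003, 0, 0, 0], [0.01, 0, 0, -0.0035, 0, 0, 0], [0.01, 0, 0, -0.004, 0, 0, 0], [0.01, 0, 0, -0.004, 0, 0, 0], [0.01, 0, 0, -0.004, 0, 0, 0]],
  ],
)

```text
time: 14.15
tool_pos: [0.507, -0.1479, 0.1481]
tcp_rot: [2.317, 2.118, -0.002]
wrist_force: [-2.0, -2.6, 4.5]
width: 0.277
```

Emit:
step_arm(
  motion=[
    [[0.01, -0.0005, 0, -0.002, 0, 0, 0], [0.01, -0.0005, 0, -0.004, 0, 0, 0], [0.01, -0.0005, 0, -0.006, 0, 0, 0], [0.01, -0.0005, 0, -0.008, 0, 0, 0], [0.01, -0.0005, 0, -0.01, 0, 0, 0], [0.01, -0.0005, 0, -0.012, 0, 0, 0], [0.01, -0.0005, 0, -0.013, 0, 0, 0], [0.01, -0.0005, 0, -0.014, 0, 0, 0]],
  ],
)

```text
time: 15.15
tool_pos: [0.5066, -0.148, 0.1341]
tcp_rot: [2.317, 2.118, -0.002]
wrist_force: [0.4, -2.5, 1.7]
width: 0.276
```

Emit:
step_arm(
  motion=[
    [[0.01, 0, 0, -0.001, 0, 0, 0], [0.01, 0, 0, -0.0015, 0, 0, 0], [0.01, 0, 0, -0.002, 0, 0, 0], [0.01, 0, 0, -0.0025, 0, 0, 0], [0.01, 0, 0, -0.003, 0, 0, 0], [0.01, 0, 0, -0.0035, 0, 0, 0], [0.01, 0, 0, -0.0035, 0, 0, 0], [0.01, 0, 0, -0.0035, 0, 0, 0]],
  ],
)

```text
time: 16.15
tool_pos: [0.5064, -0.1479, 0.1301]
tcp_rot: [2.318, 2.118, -0.002]
wrist_force: [1.7, -2.5, -0.7]
width: 0.276
```

Emit:
step_arm(
  motion=[
    [[0.01, 0, 0, -0.0005, 0, 0, 0], [0.01, 0, 0, -0.001, 0, 0, 0], [0.01, 0, 0, -0.0015, 0, 0, 0], [0.01, 0, 0, -0.002, 0, 0, 0], [0.01, 0, 0, -0.0025, 0, 0, 0], [0.01, 0, 0, -0.003, 0, 0, 0], [0.01, 0, 0, -0.003, 0, 0, 0], [0.01, 0, 0, -0.003, 0, 0, 0]],
  ],
)

```text
time: 17.15
tool_pos: [0.5063, -0.1479, 0.1264]
tcp_rot: [2.318, 2.119, -0.002]
wrist_force: [2.2, -3.3, -3.4]
width: 0.276
```

Emit:
step_arm(
  motion=[
    [[0.01, 0, 0, -0.0005, 0, 0, 0], [0.01, 0, 0, -0.001, 0, 0, 0], [0.01, 0, 0, -0.0015, 0, 0, 0], [0.01, 0, 0, -0.002, 0, 0, 0], [0.01, 0, 0, -0.002, 0, 0, 0], [0.01, 0, 0, -0.002, 0, 0, 0], [0.01, 0, 0, -0.002, 0, 0, 0], [0.01, 0, 0, -0.002, 0, 0, 0]],
  ],
)

```text
time: 18.15
tool_pos: [0.5062, -0.1478, 0.1245]
tcp_rot: [2.318, 2.119, -0.002]
wrist_force: [-1.3, -3.0, 3.0]
width: 0.274
```

Emit:
step_arm(
  motion=[
    [[0.01, 0, 0, -0.0005, 0, 0, 0], [0.01, 0, 0, -0.001, 0, 0, 0], [0.01, 0, 0, -0.001, 0, 0, 0], [0.01, 0, 0, -0.0013, 0, 0, 0], [0.01, 0, 0, -0.0013, 0, 0, 0], [0.01, 0, 0, -0.0013, 0, 0, 0], [0.01, 0, 0, -0.0013, 0, 0, 0], [0.01, 0, 0, -0.0013, 0, 0, 0]],
  ],
)

```text
time: 19.15
tool_pos: [0.5064, -0.1478, 0.1234]
tcp_rot: [2.318, 2.118, -0.002]
wrist_force: [-1.7, -2.7, 5.1]
width: 0.274
```

```bash
python3 - <<'E'
from h import *
s=read_state();print(s["tool_pos"],s["wrist_force"],s["torque"])
im,d=read_camera("wrist");a,_=read_camera("scene");cv2.imwrite("pics/c4.png",np.hstack([cv2.resize(im[100:384,80:430],(400,325)),cv2.resize(a[110:232,130:280],(400,325),interpolation=2)]))
P=cloud("wrist",d,d>0);c=np.array([.5052,-.1482]);t=np.radians(-4.4)
R=np.array([[np.cos(t),-np.sin(t)],[np.sin(t),np.cos(t)]]);L=(P[:,:2]-c)@R*1000;z=P[:,2]*1000
for n,lo,hi,b in(("wall",24.5,31,(70,90)),("packtop",-15,24,(130,165))):
    q=(L[:,1]>lo)&(L[:,1]<hi)&(abs(L[:,0])<11)&(z>b[0])&(z<b[1]);print(n,q.sum(),np.percentile(z[q],[10,50,90]) if q.any() else 0)
E
```

```text
[ 0.50637119 -0.14775429  0.12341085] [-1.71023894 -2.72270699  5.11941079] [-0.33316247  0.33252999  0.01004167]
wall 535 [73.43255451 79.86572709 80.98666598]
packtop 5992 [139.75831931 144.773222   145.59481606]
```

View pics/c4.png

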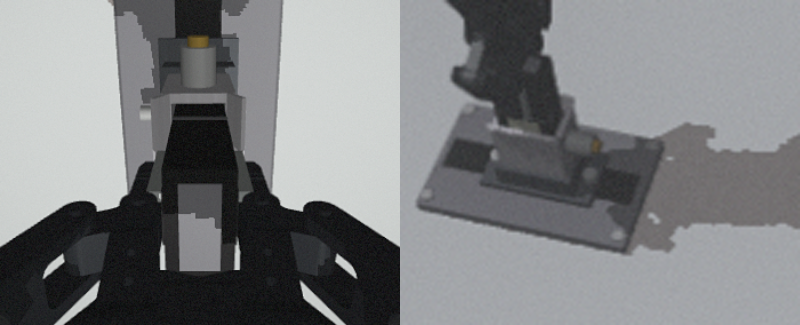

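The pack's top is 65 mm above the narrow wall's top, which matches fully home (110 − 45 mm). The views show it upright in the sleeve. I'll give it a small extra press, then release slowly and lift.

Emit:
step_arm(
  motion=[
    [[0.01, 0, 0, -0.0005, 0, 0, 0], [0.01, 0, 0, -0.001, 0, 0, 0], [0.01, 0, 0, -0.001, 0, 0, 0], [0.01, 0, 0, -0.001, 0, 0, 0], [0.01, 0, 0, -0.0005, 0, 0, 0], [0.01, 0, 0, 0, 0, 0, 0], [0.01, 0, 0, 0, 0, 0, 0], [0.01, 0, 0, 0, 0, 0, 0]],
  ],
)

```text
time: 20.25
tool_pos: [0.5065, -0.1476, 0.1234]
tcp_rot: [2.318, 2.118, -0.002]
wrist_force: [-1.5, -2.7, 4.6]
width: 0.273
```

Emit:
step_arm(
  motion=[
    [[0.026, 0, 0, 0, 0, 0, 0], [0.028, 0, 0, 0, 0, 0, 0], [0.032, 0, 0, 0, 0, 0, 0], [0.036, 0, 0, 0, 0, 0, 0], [0.042, 0, 0, 0, 0, 0, 0], [0.05, 0, 0, 0, 0, 0, 0], [0.055, 0, 0, 0, 0, 0, 0], [0.055, 0, 0, 0, 0, 0, 0]],
  ],
)

```text
time: 21.25
tool_pos: [0.5065, -0.1477, 0.1235]
tcp_rot: [2.318, 2.118, -0.001]
wrist_force: [-0.2, 0.3, 0.6]
width: 0.644
```

Emit:
step_arm(
  motion=[
    [[0.055, 0, 0, 0.01, 0, 0, 0], [0.055, 0, 0, 0.03, 0, 0, 0], [0.055, 0, 0, 0.06, 0, 0, 0], [0.055, 0, 0, 0.09, 0, 0, 0], [0.055, 0, -0.03, 0.12, 0, 0, 0], [0.055, 0, -0.05, 0.13, 0, 0, 0], [0.055, 0, -0.05, 0.13, 0, 0, 0], [0.055, 0, -0.05, 0.13, 0, 0, 0]],
  ],
)

```text
time: 22.25
tool_pos: [0.5056, -0.197, 0.2518]
tcp_rot: [-2.319, -2.117, 0.002]
wrist_force: [-0.2, 0.4, -0.7]
width: 0.639
```

Emit:
step_arm(
  motion=[
    [[0.055, 0, 0, 0, 0, 0, 0], [0.055, 0, 0, 0, 0, 0, 0], [0.055, 0, 0, 0, 0, 0, 0], [0.055, 0, 0, 0, 0, 0, 0], [0.055, 0, 0, 0, 0, 0, 0], [0.055, 0, 0, 0, 0, 0, 0], [0.055, 0, 0, 0, 0, 0, 0], [0.055, 0, 0, 0, 0, 0, 0]],
  ],
)

```text
time: 23.25
tool_pos: [0.5056, -0.197, 0.2518]
tcp_rot: [-2.319, -2.118, 0.002]
wrist_force: [-0.0, 0.1, 0.1]
width: 0.643
```

```bash
python3 - <<'E'
from h import *
s=read_state();print(s["time"],s["tool_pos"],s["wrist_force"])
im,d=read_camera("wrist");a,_=read_camera("scene");cv2.imwrite("pics/c5.png",np.hstack([cv2.resize(im,(400,300)),cv2.resize(a[110:230,130:290],(400,300),interpolation=2)]))
P=cloud("wrist",d,d>0);c=np.array([.5052,-.1482]);t=np.radians(-4.4)
R=np.array([[np.cos(t),-np.sin(t)],[np.sin(t),np.cos(t)]]);L=(P[:,:2]-c)@R*1000;z=P[:,2]*1000
q=(abs(L[:,0])<60)&(abs(L[:,1])<60)&(z>120)&(z<170)
h,e=np.histogram(z[q],np.arange(120,170,2));print(h,e[0]);k=q&(z>140);print("top",np.median(z[k]),np.polyfit(L[k,1],z[k],1),np.polyfit(L[k,0],z[k],1),cv2.minAreaRect(L[k].astype(np.float32)))
q=(L[:,1]>26)&(L[:,1]<30)&(abs(L[:,0])<11)&(z>75)&(z<90);print("wall",q.sum(),np.median(z[q]))
q=(L[:,1]>40)&(L[:,1]<85)&(abs(L[:,0])>25)&(abs(L[:,0])<50)&(z<20);print("plate",np.median(z[q]))
E
```

```text
23.25 [ 0.50557655 -0.19704719  0.25183488] [-0.04118097  0.05040475  0.06060233]
[   0    0    0    0    0    0    0    0    0    1    4    5  498 1519
   35    0    0    0    0    0    0    0    0    0] 120
top 146.4673643732992 [-2.98412671e-03  1.46465323e+02] [1.86854635e-03 1.46457987e+02] ((1.303919792175293, 0.8555736541748047), (44.408973693847656, 23.96346092224121), 89.59236907958984)
wall 102 80.19744398661311
plate 11.109896705376265
```

View pics/c5.png

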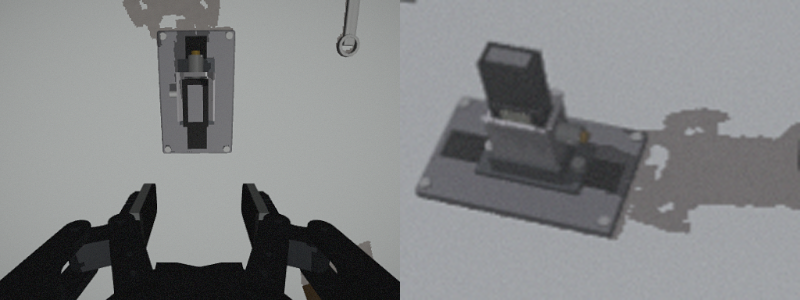

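After release, the pack's top is 66.3 mm above the wall, about 1.3 mm high. The pads swing back as they open, so they may have dragged it up slightly. I'll press it gently from above with closed fingers.

Emit:
step_arm(
  motion=[
    [[0.03, 0, 0.01, 0, 0, 0, 0], [0, 0.001, 0.025, 0, 0, 0, 0], [0, 0.001, 0.04, 0, 0, 0, 0], [0, 0.001, 0.0496, 0, 0, 0, 0], [0, 0.001, 0.0496, -0.02, 0, 0, 0], [0, 0.001, 0.0496, -0.045, 0, 0, 0], [0, 0.001, 0.0496, -0.065, 0, 0, 0], [0, 0.001, 0.0496, -0.07, 0, 0, 0]],
  ],
  newtons=30,
)

```text
time: 24.35
tool_pos: [0.5055, -0.1466, 0.1803]
tcp_rot: [-2.316, -2.116, 0.005]
wrist_force: [-0.7, 0.7, -0.5]
width: 0.002
```

Emit:
step_arm(
  motion=[
    [[0, 0, 0, -0.003, 0, 0, 0], [0, 0, 0, -0.006, 0, 0, 0], [0, 0, 0, -0.008, 0, 0, 0], [0, 0, 0, -0.009, 0, 0, 0], [0, 0, 0, -0.01, 0, 0, 0], [0, 0, 0, -0.011, 0, 0, 0], [0, 0, 0, -0.011, 0, 0, 0], [0, 0, 0, -0.011, 0, 0, 0]],
  ],
)

```text
time: 25.35
tool_pos: [0.5056, -0.1466, 0.1693]
tcp_rot: [-2.316, -2.117, 0.005]
wrist_force: [0.7, -0.2, 1.5]
width: -0.001
```

Just touching. I'll press in small increments.

Emit:
step_arm(
  motion=[
    [[0, 0, 0, -0.0004, 0, 0, 0], [0, 0, 0, -0.0008, 0, 0, 0], [0, 0, 0, -0.0012, 0, 0, 0], [0, 0, 0, -0.0014, 0, 0, 0], [0, 0, 0, -0.0014, 0, 0, 0], [0, 0, 0, -0.0014, 0, 0, 0], [0, 0, 0, -0.0014, 0, 0, 0], [0, 0, 0, -0.0014, 0, 0, 0]],
  ],
)

```text
time: 26.35
tool_pos: [0.5058, -0.1467, 0.1682]
tcp_rot: [-2.317, -2.117, 0.004]
wrist_force: [0.6, 0.3, 5.4]
width: -0.001
```

Emit:
step_arm(
  motion=[
    [[0, 0, 0, -0.0004, 0, 0, 0], [0, 0, 0, -0.0008, 0, 0, 0], [0, 0, 0, -0.0012, 0, 0, 0], [0, 0, 0, -0.0014, 0, 0, 0], [0, 0, 0, -0.0014, 0, 0, 0], [0, 0, 0, -0.0014, 0, 0, 0], [0, 0, 0, -0.0014, 0, 0, 0], [0, 0, 0, -0.0014, 0, 0, 0]],
  ],
)

```text
time: 27.35
tool_pos: [0.5061, -0.1467, 0.1673]
tcp_rot: [-2.317, -2.117, 0.004]
wrist_force: [-0.5, 0.3, 5.4]
width: 0.002
```

Emit:
step_arm(
  motion=[
    [[0, 0, 0, -0.0004, 0, 0, 0], [0, 0, 0, -0.0008, 0, 0, 0], [0, 0, 0, -0.0012, 0, 0, 0], [0, 0, 0, -0.0014, 0, 0, 0], [0, 0, 0, -0.0014, 0, 0, 0], [0, 0, 0, -0.0014, 0, 0, 0], [0, 0, 0, -0.0014, 0, 0, 0], [0, 0, 0, -0.0014, 0, 0, 0]],
  ],
)

```text
time: 28.35
tool_pos: [0.5064, -0.1468, 0.1665]
tcp_rot: [-2.318, -2.118, 0.003]
wrist_force: [-0.7, 0.6, 7.1]
width: 0.002
```

Emit:
step_arm(
  motion=[
    [[0, 0, 0, 0.0005, 0, 0, 0], [0, 0, 0, 0.001, 0, 0, 0], [0, 0, 0, 0.0015, 0, 0, 0], [0, 0, 0, 0.002, 0, 0, 0], [0, 0, 0, 0.003, 0, 0, 0], [0, 0, 0, 0.005, 0, 0, 0], [0, 0, 0, 0.008, 0, 0, 0], [0, 0, 0, 0.013, 0, 0, 0]],
  ],
)

```text
time: 29.35
tool_pos: [0.5061, -0.1467, 0.1793]
tcp_rot: [-2.317, -2.117, 0.004]
wrist_force: [0.7, 0.2, 0.5]
width: -0.003
```

Emit:
step_arm(
  motion=[
    [[0, 0, 0, 0.01, 0, 0, 0], [0, 0, 0, 0.03, 0, 0, 0], [0, 0, -0.02, 0.05, 0, 0, 0], [0.055, 0, -0.04, 0.072, 0, 0, 0], [0.055, 0, -0.05, 0.072, 0, 0, 0], [0.055, 0, -0.05, 0.072, 0, 0, 0], [0.055, 0, -0.05, 0.072, 0, 0, 0], [0.055, 0, -0.05, 0.072, 0, 0, 0]],
  ],
)

```text
time: 30.35
tool_pos: [0.5056, -0.1959, 0.2502]
tcp_rot: [-2.315, -2.116, 0.004]
wrist_force: [0.7, 0.2, 0.2]
width: 0.643
```

```bash
cat > f.py <<'E'
from h import *
s=read_state();print(s["time"],s["tool_pos"],s["wrist_force"])
im,d=read_camera("wrist")
P=cloud("wrist",d,d>0);c=np.array([.5052,-.1482]);t=np.radians(-4.4)
R=np.array([[np.cos(t),-np.sin(t)],[np.sin(t),np.cos(t)]]);L=(P[:,:2]-c)@R*1000;z=P[:,2]*1000
k=(abs(L[:,0])<60)&(abs(L[:,1])<60)&(z>140)&(z<170)
print("top",np.mean(z[k]),np.median(z[k]),np.polyfit(L[k,1],z[k],1),cv2.minAreaRect(L[k].astype(np.float32)))
q=(L[:,1]>26)&(L[:,1]<30)&(abs(L[:,0])<11)&(z>75)&(z<90);print("wall",q.sum(),np.mean(z[q]),np.median(z[q]))
q=(L[:,1]>-30)&(L[:,1]<-20)&(abs(L[:,0])<11)&(z>75)&(z<90);print("wall-",q.sum(),np.mean(z[q]),L[q,1].min(),L[q,1].max())
E
python3 f.py
```

```text
30.35 [ 0.50562734 -0.1959446   0.25017964] [0.6594353  0.17271828 0.24557907]
top 146.68056055810416 146.68258732368787 [-1.45558210e-03  1.46682829e+02] ((1.4022951126098633, 0.8682003021240234), (44.032047271728516, 24.139768600463867), 89.33198547363281)
wall 120 80.48698504813547 80.54872469219282
  return _methods._mean(a, axis=axis, dtype=dtype,
  ret = ret.dtype.type(ret / rcount)
Traceback (most recent call last):
  File "f.py", line 9, in <module>
    q=(L[:,1]>-30)&(L[:,1]<-20)&(abs(L[:,0])<11)&(z>75)&(z<90);print("wall-",q.sum(),np.mean(z[q]),L[q,1].min(),L[q,1].max())
                                                                                                   ~~~~~~~~~~^^
ValueError: zero-size array to reduction operation minimum which has no identity
```

It springs back to the same height, so the position looks stable. To confirm the click I'll check the plunger's orange tail behind the ball. I'll repeat the c3 viewpoint, where the ball was fully out, and compare.

Emit:
step_arm(
  motion=[
    [[0.055, 0, 0.02, 0, 0, 0, 0.7], [0.055, -0.0006, 0.04, -0.01, 0, 0, 0.7], [0.055, -0.0006, 0.0533, -0.03, 0, 0, 0.7], [0.055, -0.0006, 0.0533, -0.0436, 0, 0, 0.7], [0.055, -0.0006, 0.0533, -0.0436, 0, 0, 0.7], [0.055, -0.0006, 0.0533, -0.0436, 0, 0, 0.7], [0.055, -0.0006, 0.0533, -0.0436, 0, 0, 0.7], [0.055, -0.0006, 0.0533, -0.0436, 0, 0, 0.7]],
  ],
)

```text
time: 31.4
tool_pos: [0.5056, -0.1432, 0.2075]
tcp_rot: [-2.304, -2.131, 0.003]
wrist_force: [0.1, -0.4, 0.2]
width: 0.647
```

```bash
python3 - <<'E'
from h import *
s=read_state();print(s["time"],s["tool_pos"],s["tcp_rot"],s["wrist_force"])
im,d=read_camera("wrist");cv2.imwrite("pics/w6.png",im)
new=cv2.resize(im[100:384,80:430],(400,325));old=cv2.imread("pics/c3.png")[:,:400];mid=cv2.imread("pics/c4.png")[:,:400]
def orange(x):
    x=x.astype(int)[:75];m=(x[...,2]-x[...,0]>60)
    n,l,st,ce=cv2.connectedComponentsWithStats(m.astype(np.uint8));return [(st[i].tolist(),ce[i].round(2).tolist()) for i in range(1,n) if st[i][4]>8]
for x in(old,mid,new):print(orange(x))
cr=lambda x:cv2.resize(x[0:110,140:260],(400,366),interpolation=cv2.INTER_CUBIC)
cv2.imwrite("pics/cmp.png",np.hstack([cr(old),cr(new)]))
E
```

```text
31.4 [ 0.50557022 -0.14315654  0.20746804] [-2.30377572 -2.13095235  0.00341965] [ 0.06970582 -0.38031507  0.19886657]
[([198, 32, 11, 6, 57], [203.26, 34.28])]
[([191, 38, 16, 9, 132], [198.52, 41.8])]
[([201, 32, 5, 5, 13], [202.92, 34.23])]
```

View pics/cmp.png

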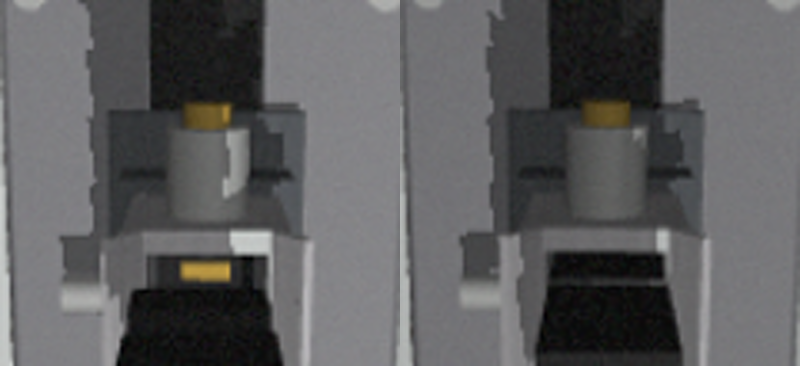

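```bash
python3 - <<'E'
import cv2,numpy as np
for f,c in(("c3",203),("c4",198),("w6",203)):
    x=cv2.imread(f"pics/{f}.png")
    if f=="w6":x=cv2.resize(x[100:384,80:430],(400,325))
    x=x[:400,:400].astype(int);p=(x[20:60,c-3:c+4,2]-x[20:60,c-3:c+4,0]).mean(1)
    pk=p.max();i=np.where(p>pk/2)[0];a,b=i[0],i[-1]
    lo=a-1+(pk/2-p[a-1])/(p[a]-p[a-1]);hi=b+(p[b]-pk/2)/(p[b]-p[b+1])
    print(f,pk.round(),(lo+20).round(2),(hi+20).round(2),"len px",(hi-lo).round(2))
E
```

```text
c3 67.0 30.58 38.32 len px 7.74
c4 74.0 35.49 47.07 len px 11.59
w6 61.0 30.09 37.49 len px 7.4
```

The tail length matches the ball-out view, so that agrees with a click. It only counts if the tail moves with the ball, which I can't tell. As a cheap safeguard I'll press once more, slightly deeper and still gently, then recheck the height.

Emit:
step_arm(
  motion=[
    [[0, 0.001, -0.0037, 0, 0, 0, -0.5], [0, 0.001, -0.0037, 0, 0, 0, -0.5], [0, 0.001, -0.0037, 0, 0, 0, -0.5], [0, 0.001, -0.0037, -0.01, 0, 0, -0.5], [0, 0.001, -0.0037, -0.02, 0, 0, -0.5], [0, 0.001, -0.0037, -0.03, 0, 0, -0.5], [0, 0.001, -0.0037, -0.035, 0, 0, -0.5], [0, 0.001, -0.0037, -0.035, 0, 0, -0.5]],
  ],
)

```text
time: 32.45
tool_pos: [0.506, -0.1466, 0.1716]
tcp_rot: [-2.312, -2.12, 0.005]
wrist_force: [-0.4, 0.1, -0.7]
width: 0.0
```

Emit:
step_arm(
  motion=[
    [[0, 0, 0, -0.001, 0, 0, 0], [0, 0, 0, -0.002, 0, 0, 0], [0, 0, 0, -0.003, 0, 0, 0], [0, 0, 0, -0.004, 0, 0, 0], [0, 0, 0, -0.005, 0, 0, 0], [0, 0, 0, -0.006, 0, 0, 0], [0, 0, 0, -0.0065, 0, 0, 0], [0, 0, 0, -0.0065, 0, 0, 0]],
  ],
)

```text
time: 33.45
tool_pos: [0.507, -0.1469, 0.1664]
tcp_rot: [-2.313, -2.121, 0.003]
wrist_force: [-0.7, 0.7, 6.1]
width: -0.003
```

Emit:
step_arm(
  motion=[
    [[0, 0, 0, -0.0004, 0, 0, 0], [0, 0, 0, -0.0008, 0, 0, 0], [0, 0, 0, -0.0012, 0, 0, 0], [0, 0, 0, -0.0016, 0, 0, 0], [0, 0, 0, -0.0018, 0, 0, 0], [0, 0, 0, -0.0018, 0, 0, 0], [0, 0, 0, -0.0018, 0, 0, 0], [0, 0, 0, -0.0018, 0, 0, 0]],
  ],
)

```text
time: 34.45
tool_pos: [0.5078, -0.147, 0.1662]
tcp_rot: [-2.315, -2.122, 0.001]
wrist_force: [-0.9, 0.7, 7.0]
width: -0.001
```

The travel now stops hard about 3 mm below the rest height. The dock's hard stop is 3 mm below home, so the pack rests at home. I'll retreat and check.

Emit:
step_arm(
  motion=[
    [[0, 0, 0, 0.001, 0, 0, 0], [0, 0, 0, 0.002, 0, 0, 0], [0, 0, 0, 0.003, 0, 0, 0], [0, 0, 0, 0.005, 0, 0, 0], [0, 0, 0, 0.015, 0, 0, 0], [0, 0, 0, 0.035, 0, 0, 0], [0, -0.02, 0.06, 0, 0, 0], [0, -0.04, 0.084, 0, 0, 0]],
  ],
)

```text
$.motion[0][6]: bad value
```

Emit:
step_arm(
  motion=[
    [[0, 0, 0, 0.001, 0, 0, 0], [0, 0, 0, 0.002, 0, 0, 0], [0, 0, 0, 0.003, 0, 0, 0], [0, 0, 0, 0.005, 0, 0, 0], [0, 0, 0, 0.015, 0, 0, 0], [0, 0, 0, 0.035, 0, 0, 0], [0, 0, -0.02, 0.06, 0, 0, 0], [0, 0, -0.04, 0.084, 0, 0, 0]],
  ],
)

```text
time: 35.45
tool_pos: [0.5079, -0.1873, 0.2514]
tcp_rot: [-2.314, -2.124, 0.001]
wrist_force: [0.6, -0.6, 0.1]
width: 0.009
```

Emit:
step_arm(
  motion=[
    [[0.055, 0, -0.01, 0, 0, 0, 0], [0.055, 0, -0.01, 0, 0, 0, 0], [0.055, 0, -0.01, 0, 0, 0, 0], [0.055, 0, -0.01, 0, 0, 0, 0], [0.055, 0, -0.01, 0, 0, 0, 0], [0.055, 0, -0.01, 0, 0, 0, 0], [0.055, 0, -0.01, 0, 0, 0, 0], [0.055, 0, -0.01, 0, 0, 0, 0]],
  ],
)

```text
time: 36.45
tool_pos: [0.508, -0.1973, 0.2515]
tcp_rot: [-2.314, -2.124, 0.0]
wrist_force: [-0.0, -0.8, -0.5]
width: 0.646
```

```bash
sed -i '$d' f.py; python3 f.py; python3 - <<'E'
from h import *
im,d=read_camera("top")
for t in("fat_pack","can","wrench"):
    r=regions_of("top",t)
    if r:print(t,np.round(np.median(cloud("top",d,r[0]["region"]),0),3))
E
```

```text
36.45 [ 0.50795088 -0.19732337  0.25145148] [-0.02461553 -0.76751081 -0.53384451]
top 146.4936360640205 146.4942153016003 [-1.62991534e-03  1.46496166e+02] ((1.3882160186767578, 0.8803215026855469), (44.385009765625, 23.971092224121094), 89.87295532226562)
wall 96 80.1553188080867 80.18853985926489
fat_pack [ 0.499 -0.129  0.011]
can [0.487 0.242 0.118]
wrench [ 0.736 -0.02   0.006]
```

```bash
python3 -c "
from workcell import *
print(finish_job())"
```

```text
the job is handed in; nothing more can be done
None
```

The pack is in the dock's sleeve, upright and held, and I handed the job in at about 36 s with the gripper open and clear. The click itself is inferred rather than seen, and one height check was about 1 mm off.

**What I did:** I gripped the pack across its 24 mm thickness and centred it over the bore in the wrist camera. The sleeve measured about 2 mm along the plate's +y and was raised about 13 mm. I then lowered the pack in small steps past the ball. The vertical force I read stayed within about 9 N. After letting go I pressed it twice from above with closed fingers, at up to about 7 N.

**Checks that agreed:**
- **Held in place:** after each press the pack came back to the same height, upright, instead of springing up to where the floor first meets it.
- **Force:** the upward force disappeared about 3 mm above the seated height, as expected when the ball drops into the notch. The floor spring then took over.
- **Bottoming out:** the deeper press stopped about 3 mm below the rest height, where the dock's hard stop should be.
- **Ball:** the orange tail behind it looked the same as before insertion. This only counts if that tail moves with the ball.

**Checks that disagreed or failed:**
- **Seated height:** the pack's top rests about 66.2 mm above the sleeve's narrow wall, against 65 mm nominal. That is about 1.2 mm high, and the depth reading is only good to about 1 mm.
- **Bystanders:** the can and wrench are within about 4 mm of their first readings. The last fat pack detection landed on the dock by mistake, so its position was not rechecked. The arm did not go near it.

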